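# Shut down a model car's bench run and park the car

### The job

The model car on the service stand has finished its bench run: on the controller, shut down the channel on the same side (left or right) as the stand by first turning its knob fully anticlockwise to the off stop and then throwing its paddle switch fully over to off, towards the robot. Then lift the car off the stand and set it down gently, on its wheels and flat on the floor of the wooden tray on the other side, and let go. Leave the other channel's knob and switch as they are, and do not disturb the bowl, tin and jar.

Things in the scene. Friction and masses are not known exactly. Their poses are not given: they have to be found in the camera images.
- controller: fixed flat grey two-channel motor controller, 150 (x) x 350 (y) x 50 mm high. Origin: centre of its underside; x away from the robot, y to the robot's left. A white line on top parts the left (+y) from the right (-y) channel. Each channel: a black dial knob, axis at x = 0, y = +-65 mm, and outside it a flat metal paddle switch, hinge at x = -20, y = +-140 mm.
- left_knob (a joint): angle of the left knob, rad: 0 = off stop (fully anticlockwise from above, pointer to the controller's -x, at the long white tick), growing clockwise to the stop at 4.71. Starts at 1.1 to 2.7. Vertical axis, friction 0.06 N m, stays where left. Black 64 mm skirt, top 12 mm above the controller's top; on it an upright grip bar 60 x 16 mm, top 54 mm above the controller's top.
- left_knob_grip (a point): point on the left knob's axis, inside its grip bar, 40 mm above the controller's top (14 mm below the bar's top): pinch the bar here across its 16 mm width. Its x axis lies along the bar, pointer end at -x
- left_knob_pointer (a point): pointer end (with the white line) of the left knob's bar, 30 mm from the axis, at the grip point's height
- left_switch (a joint): angle of the left paddle switch, rad: 0 = off, leaning 0.5 rad from upright to the controller's -x (the robot); 1.0 = on, leaning 0.5 rad away. Starts on (0.9 to 1.0). Bare metal paddle 70 mm long, 24 mm wide, 10 mm thick, on a hinge along the controller's y, 4 mm above its top. About 1.2 N at the tip moves it; stays where left; hard stops at 0 and 1.
- left_switch_tip (a point): middle of the free end of the left paddle switch, 70 mm from its hinge (65 mm above the controller's top when fully on or off)
- right_knob (a joint): angle of the right knob, rad: 0 = off stop (fully anticlockwise from above, pointer to the controller's -x, at the long white tick), growing clockwise to the stop at 4.71. Starts at 1.1 to 2.7. Vertical axis, friction 0.06 N m, stays where left. Black 64 mm skirt, top 12 mm above the controller's top; on it an upright grip bar 60 x 16 mm, top 54 mm above the controller's top.
- right_knob_grip (a point): point on the right knob's axis, inside its grip bar, 40 mm above the controller's top (14 mm below the bar's top): pinch the bar here across its 16 mm width. Its x axis lies along the bar, pointer end at -x
- right_knob_pointer (a point): pointer end (with the white line) of the right knob's bar, 30 mm from the axis, at the grip point's height
- right_switch (a joint): angle of the right paddle switch, rad: 0 = off, leaning 0.5 rad from upright to the controller's -x (the robot); 1.0 = on, leaning 0.5 rad away. Starts on (0.9 to 1.0). Bare metal paddle 70 mm long, 24 mm wide, 10 mm thick, on a hinge along the controller's y, 4 mm above its top. About 1.2 N at the tip moves it; stays where left; hard stops at 0 and 1.
- right_switch_tip (a point): middle of the free end of the right paddle switch, 70 mm from its hinge (65 mm above the controller's top when fully on or off)
- stand: fixed service stand: light wood foot 130 x 100 mm, metal post, light wood platform 66 x 56 mm (x, y), its top 70 mm above the table. Origin: centre of the foot's underside. It stands left or right of the controller, with the tray on the other side.
- car: loose model buggy, 0.28 to 0.46 kg, 170 long (x, nose +x), 90 wide, 85 mm high, belly on the stand's platform, wheels hanging. Origin: mid-car, level with the wheels' undersides (56 mm above the table at first). Belly 14 mm above it. Fixed black wheels, 44 mm, at x = +-60 mm. Grey cockpit block amidships, 66 long, 36 wide, top at 85 mm, sides free from 44 mm up. Rear wing 80 wide, 65 mm up.
- car_grip (a point): middle of the car's cockpit, 70 mm above the car's origin (15 mm below the cockpit's top): pinch it here across its 36 mm width (the car's y); axes as the car's
- tray: fixed open wooden tray, 250 (x) x 160 (y) mm, rim 30 mm high, walls and floor 7 mm thick (inside 236 x 146 mm, floor 7 mm above the table). Origin: centre of the underside. Empty at the start.
- bowl: bystander: small steel bowl, 110 mm across, 45 mm high, between the robot and the controller; origin under its centre
- tin: bystander: storage tin with a white lid, 82 x 62 x 71 mm, at the far left or far right beyond the controller; origin under its centre
- jar: bystander: white lidded jar 68 mm across, 85 mm high, on the other far side; origin under its centre
There are look-alikes about, which are no part of the job. Leave any purple look-alike of the car alone. Of the things shaped like the stand, the wood one is meant.

How it is judged:
By the outcome, as a careful person would: the job done as asked, in the order asked, and still so for the second after the job is handed in, with the robot touching nothing.
It also fails if it takes over 72 s, if anything falls off the work surface, if the arm or the gripper's body presses on something with over 40 N, if the wrist force passes 120 N, or if a joint passes its speed limit or range.

### The arm

A 6-joint arm with a two-finger parallel gripper is mounted at the origin on the work surface. World frame = base frame: x ahead of the robot, y to its left, z up, the work surface at z = 0. Lengths are in mm, angles in rad, forces in N, time in s.
With the tool pointing down it reaches from about 300 to 775 mm from the base axis. Payload 14.6 kg.
Tool frame: the origin (TCP) lies on the centre line of the jaws, within the pads' length; the fingertips stand 8 mm ahead of it and the grasp point (between the pads) lies 11 mm behind it; z points along the fingers, y is the direction in which the jaws open and shut (so a half turn about z gives the same grasp; the last joint's range is limited). The gripper opens to 94 mm and grips with 3 to 60 N. Pads are 16 mm wide; open, the fingers measure 119 mm over their backs; the gripper's body (75 mm by 177 mm) begins 78 mm behind the grasp point.
Start: joints at [-0.067, 0.3, 1.521, -0, 1.321, -0.067], TCP at [549.99, -0.002, 184.446] pointing down, gripper open.
Joint ranges: [-3.03, 3.03], [-0.79, 2.21], [0.23, 2.52], [-1.04, 4.18], [0, 3.07], [-2.55, 2.55]. Speed limits (rad/s): [2.22, 2.22, 2.57, 3.14, 3.14, 3.14].

### API

Orientations are given as [roll, pitch, yaw] about the fixed x, y, z axes, in that order (R = Rz(yaw) Ry(pitch) Rx(roll)).
In Python, from cell import read_state, cams, manip gives the robot as it stands.
- The arm moves only by the shell command python3 -m handwheel 'ROWS' [OPENING] [FORCE]. ROWS is JSON, a list of rows, each a list of 4 numbers: the shift along the tool's x, y, z in m, then the turn about the tool's z in degrees. In form: [[dx, dy, dz, turn], ...]. A call has 1 to 5 rows; each row is the pose to reach, as a shift and turn from the pose measured when the call began, along the tool's axes at that moment; what a row does not reach only later rows make up. A row lasts 1/8 s, in which the tool goes at most 62.5 mm and 10.7 degrees, less where a joint would pass 70% of its speed; a pose out of reach is approached as far as the arm can. A call with a gripper value outside its range is refused whole. OPENING is the closure, from 0 (fully open) to 1 (shut), set as the call begins (- or left out, the last holds). The fingers move at their own pace and stop on an object; FORCE is the grip in N (left out, the last holds). Time passes only in rows, so rows that repeat a pose let the fingers close. It gives the time, the measured TCP pose, the force and the opening at its end, in the units of the state.
- read_state(): the state, without advancing time (a new reading comes with each control period).
- cams.camera(name): name is "scene" or "side" or "wrist"; returns the picture (384x512x3 uint8, red, green, blue); there is no depth.
- cams.get_calibration(name): a dict with "vertical_fov" (degrees; the focal length in pixels is half the picture's height over the tangent of half this angle, whatever the lens; pixels are square), "cx", "cy" (the principal point, pixels), "R" (3x3) and "t" (3): a world point X has camera coordinates R X + t. Camera axes: x right, y down, z forward; pixel columns grow to the right and rows downward; lengths in mm; the calibration is good to about 2 mm. The wrist camera is an equidistant fisheye: a pixel r from the principal point sees the ray r / f radians off the axis. A picture is of the moment at which its call begins: read the wrist's pose just before it. get_calibration takes no time and is no camera call; for the wrist camera it gives the pose at the moment of the call.
- manip.sign_off(): hands the job in, once; it reports no verdict.
The state is a dict: "clock": time; "joints": joint angles; "qd": joint speeds; "effort": joint torques, N m; "eef_pos": TCP position; "eef_rot": TCP orientation; "wrist_force": force on the tool from outside, world axes, zero at the start; "moment": the same for the moment, N m; "finger_gap": finger opening in mm.
Only numpy, scipy, OpenCV 4.12 (cv2) and the standard library are available. Lean on these libraries where they do the work, as an engineer would, in place of code of your own. Each camera call takes 0.05 s, during which the arm holds its last target. There are 200 camera calls.

## Working session

There is one attempt and no reset: what is moved stays moved. The work goes in short steps, Python scripts to look and compute and a shell command to move; the robot and the scene stay as the last step left them, time stands still between calls to the robot, and variables do not carry over. Pictures are saved under pics/ and viewed, about 8 in all and at most 12, crops included, and the job is handed in when it is done.

```bash
mkdir -p pics; ls
python3 - <<'E'
from cell import read_state,cams
import cv2,numpy as np
s=read_state();print(s)
ims=[]
for n in("scene","side","wrist"):
    c=cams.get_calibration(n);print(n,c)
    im=cams.camera(n)[:,:,::-1];cv2.imwrite(f"pics/{n}0.png",im);ims.append(im)
cv2.imwrite("pics/a.png",cv2.resize(ims[0],(800,600),interpolation=cv2.INTER_CUBIC))
cv2.imwrite("pics/b.png",cv2.resize(ims[1],(800,600),interpolation=cv2.INTER_CUBIC))
E
```

```text
pics
{'clock': 0.0, 'joints': array([-6.66004773e-02,  3.00459134e-01,  1.52157241e+00, -5.75811038e-06,
        1.32073013e+00, -6.66075886e-02]), 'qd': array([-0.00121986, -0.00176874, -0.0004564 , -0.00032161,  0.00193245,
        0.00033178]), 'effort': array([-1.53750298e-03, -5.31805658e+01, -3.52735734e+01,  7.07558286e-02,
        2.43994006e-02, -4.79655944e-05]), 'eef_pos': array([5.49707926e+02, 1.46545008e-02, 1.83896585e+02]), 'eef_rot': array([-3.14042585e+00, -7.22436651e-05,  1.57080482e+00]), 'wrist_force': array([-0.25939837, -0.59857243, -0.30385549]), 'moment': array([-1.50569004e-02, -4.90001393e-02,  7.77003271e-05]), 'finger_gap': 94.21638922289362}
scene {'vertical_fov': 45.70696802446847, 'cx': 257.95083648579674, 'cy': 195.84651960718668, 'R': array([[ 0.26589809,  0.96399915, -0.0019616 ],
       [ 0.74998218, -0.20814378, -0.62785579],
       [-0.60566075,  0.16547449, -0.77832722]]), 't': array([-225.63407752, -295.34618771, 1751.29932788])}
side {'vertical_fov': 45.45678212707803, 'cx': 258.6024125035095, 'cy': 190.2679044845115, 'R': array([[ 9.92249899e-01, -1.24255307e-01,  8.69828594e-04],
       [-6.73626726e-02, -5.43785475e-01, -8.36516364e-01],
       [ 1.04414597e-01,  8.29974684e-01, -5.47941252e-01]]), 't': array([-497.9460626 ,  181.59774831, 1574.7381708 ])}
wrist {'vertical_fov': 65.70646984690485, 'cx': 256.9192419809, 'cy': 193.16339614800026, 'R': array([[ 9.99999050e-01,  3.41044193e-04, -1.33572608e-03],
       [ 6.42734183e-04, -9.72504806e-01,  2.32881922e-01],
       [-1.21957700e-03, -2.32882559e-01, -9.72504101e-01]]), 't': array([-550.0896779 ,  -24.4365286 ,  388.88207129])}
```

View pics/a.png

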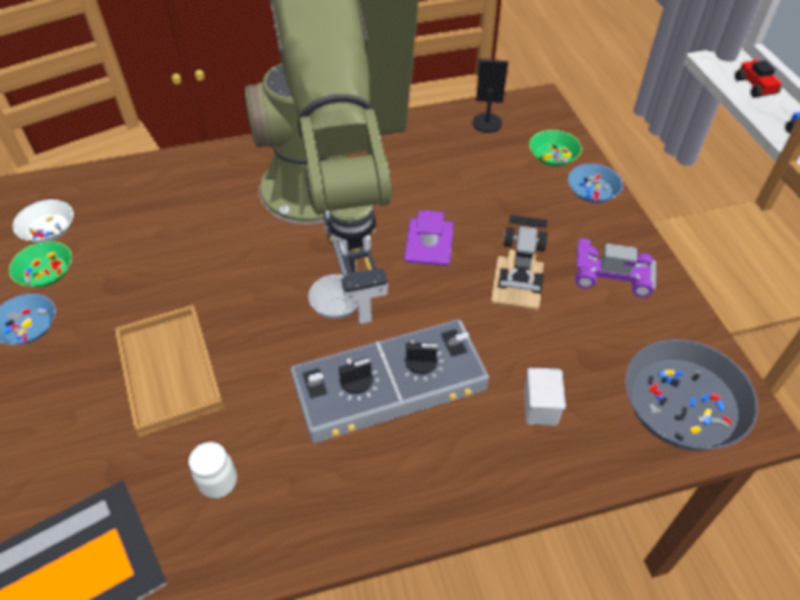

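View pics/b.png

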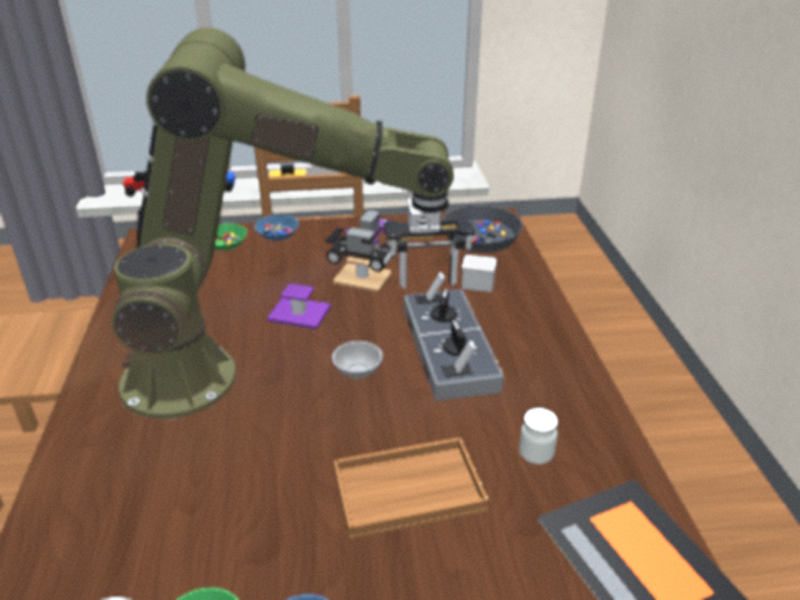

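The scene camera faces the robot, so image right is the robot's left. In the 800 px scene view:
- **Car candidates:** grey/black buggy on the wood stand (525,255), purple car on the table (615,265), red car on the sill (760,75). I choose the grey one on wood.
- **Stand candidates:** wood (518,280) and purple (430,240). I choose the wood one, which is on the left, so the left channel is the right-hand knob (422,358) and paddle (458,340).
- **Tray:** on the right at (168,370).

Next is a close crop.

```bash
cat > h.py <<'E'
import numpy as np,cv2
from cell import read_state,cams
from scipy.spatial.transform import Rotation as Ro
def foc(c): return 192/np.tan(np.radians(c["vertical_fov"]/2))
def ray(c,u,v,fish=False):
    f=foc(c);x,y=(u-c["cx"])/f,(v-c["cy"])/f
    if fish:
        r=np.hypot(x,y)+1e-12;d=np.array([x/r*np.sin(r),y/r*np.sin(r),np.cos(r)])
    else: d=np.array([x,y,1.])
    R=np.array(c["R"]);return -R.T@c["t"],R.T@d
def onz(c,u,v,z,fish=False):
    o,d=ray(c,u,v,fish);return o+d*(z-o[2])/d[2]
def proj(c,X,fish=False):
    p=np.array(c["R"])@X+c["t"];f=foc(c)
    if fish:
        r=np.hypot(p[0],p[1]);th=np.arctan2(r,p[2]);return np.array([c["cx"]+f*th*p[0]/r,c["cy"]+f*th*p[1]/r])
    return np.array([c["cx"]+f*p[0]/p[2],c["cy"]+f*p[1]/p[2]])
def tool(target,yaw=None):
    "shift (m) in tool axes to world target mm"
    s=read_state();R=Ro.from_euler("xyz",s["eef_rot"]).as_matrix()
    return R.T@(np.array(target)-s["eef_pos"])/1000
E
python3 - <<'E'
from h import *
im=cv2.imread("pics/scene0.png")
a=cv2.resize(im[125:245,300:390],None,fx=5,fy=5,interpolation=cv2.INTER_CUBIC)
b=cv2.resize(im[200:285,180:320],None,fx=5,fy=5,interpolation=cv2.INTER_CUBIC)
cv2.imwrite("pics/c1.png",cv2.resize(im[125:285,180:360],None,fx=4.4,fy=3.75,interpolation=cv2.INTER_CUBIC) if 0 else b)
w=cv2.imread("pics/wrist0.png")
cv2.imwrite("pics/c2.png",a)
cv2.imwrite("pics/w.png",cv2.resize(w,(800,600),interpolation=cv2.INTER_CUBIC))
E
```

```text
(no output)
```

View pics/w.png

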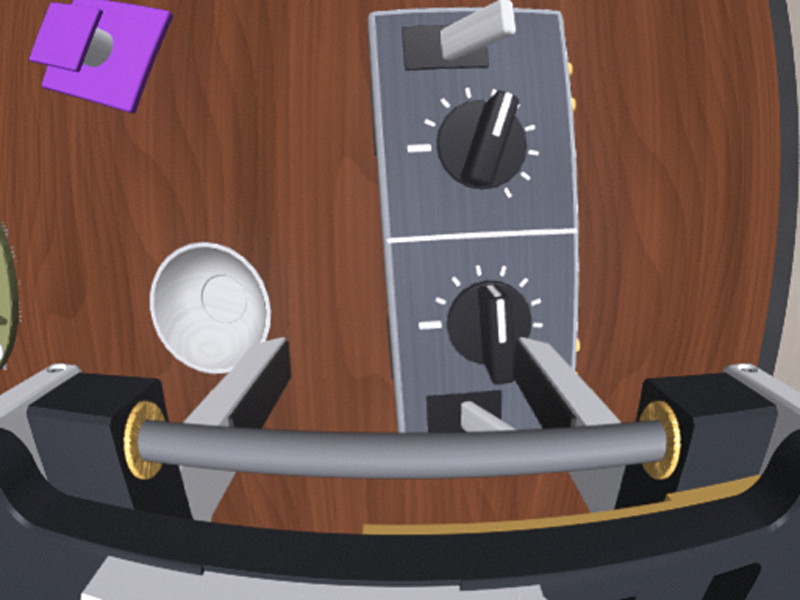

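View pics/c2.png

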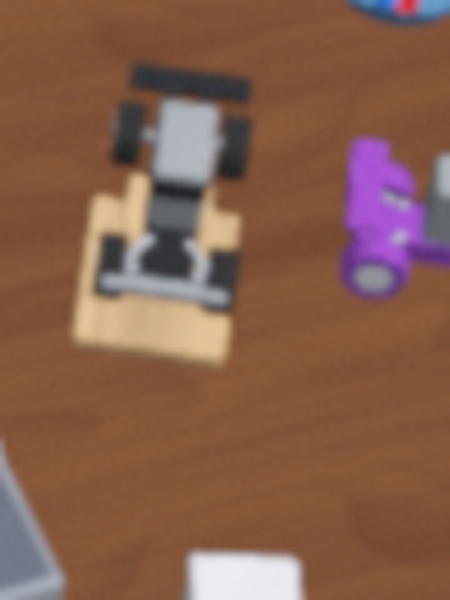

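The wrist view shows the left knob (482,143) with its bar pointer at (510,95), the left paddle tip at (508,15), and the bowl at (210,305). The crop shows the grey car on the wood foot: the cockpit corners are near (163,98), (218,103), (210,183) and (152,178), with the wing on the robot side. This confirms the choice.

Run:
```python
from h import *
np.set_printoptions(precision=1,suppress=True)
w=cams.get_calibration("wrist");s=cams.get_calibration("scene");k=.64
W=lambda u,v,z:onz(w,u*k,v*k,z,True)
for n,p in dict(cTL=(370,13,50),cTR=(561,12,50),lineL=(388,240,50),lineR=(577,230,50),skirt=(482,144,62),ptr=(508,95,104),ptrend=(478,182,104),skirtR=(490,323,62),tipL=(511,15,115),bowl=(210,305,45)).items(): print(n,W(*p))
C=[onz(s,300+u/5,125+v/5,141) for u,v in((163,98),(218,103),(210,183),(152,178))];print("cock",np.array(C),np.mean(C,0))
F=[onz(s,300+u/5,125+v/5,z) for u,v,z in((75,345,15),(225,362,15))];print("foot",F)
T=[onz(s,u*k,v*k,30) for u,v in((116,328),(194,307),(221,407),(138,433))];print("tray",np.array(T),np.mean(T,0))
for n,u,v,z in(("tin",545,385,71),("jar",211,460,85)):print(n,onz(s,u*k,v*k,z))
print([onz(s,u*k,v*k,50) for u,v in((292,372),(462,323),(488,375),(313,432))])
```

```text
cTL [527.3 203.   50. ]
cTR [670.9 212.8  50. ]
lineL [540.5  32.9  50. ]
lineR [682.2  42.8  50. ]
skirt [605.7 101.8  62. ]
ptr [614.7 128.8 104. ]
ptrend [596.2  74.  104. ]
skirtR [614.7 -25.8  62. ]
tipL [615.4 178.2 115. ]
bowl [397.9 -16.7  45. ]
cock [[396.1 373.9 141. ]
 [409.8 406.2 141. ]
 [473.9 374.8 141. ]
 [460.2 341.6 141. ]] [435.  374.1 141. ]
foot [array([480.5, 296.1,  15. ]), array([520.2, 385.6,  15. ])]
tray [[ 349.3 -464.4   30. ]
 [ 336.3 -307.5   30. ]
 [ 591.5 -280.1   30. ]
 [ 606.  -431.1   30. ]] [ 470.8 -370.8   30. ]
tin [730.1 302.5  71. ]
jar [ 726.3 -300.7   85. ]
[array([ 563.6, -139.4,   50. ]), array([538.5, 207.7,  50. ]), array([669.1, 215.9,  50. ]), array([ 700.1, -125.3,   50. ])]
```

```bash
python3 -m handwheel '[[0.05,0.028,0,9],[0.102,0.056,0.01,18.6],[0.102,0.056,0.02,18.6],[0.102,0.056,0.02,18.6],[0.102,0.056,0.02,18.6]]' 0.3 25
python3 - <<'E'
from h import *
s=read_state();print(s["joints"],s["eef_pos"],s["eef_rot"])
im=cams.camera("wrist")[:,:,::-1];cv2.imwrite("pics/w1.png",cv2.resize(im,(800,600),interpolation=cv2.INTER_CUBIC))
E
```

```text
clock: 0.78
eef_pos: [605.7, 101.0, 164.6]
eef_rot: [-3.141, 0.0, 1.246]
wrist_force: [1.2, 0.1, -0.1]
finger_gap: 66.0
[1.05563000e-01 4.58699879e-01 1.35033383e+00 2.98722781e-05
 1.33292767e+00 4.30250830e-01] [605.6602159  100.98725322 164.56461564] [-3.14124543e+00  1.27411120e-04  1.24610147e+00]
```

View pics/w1.png

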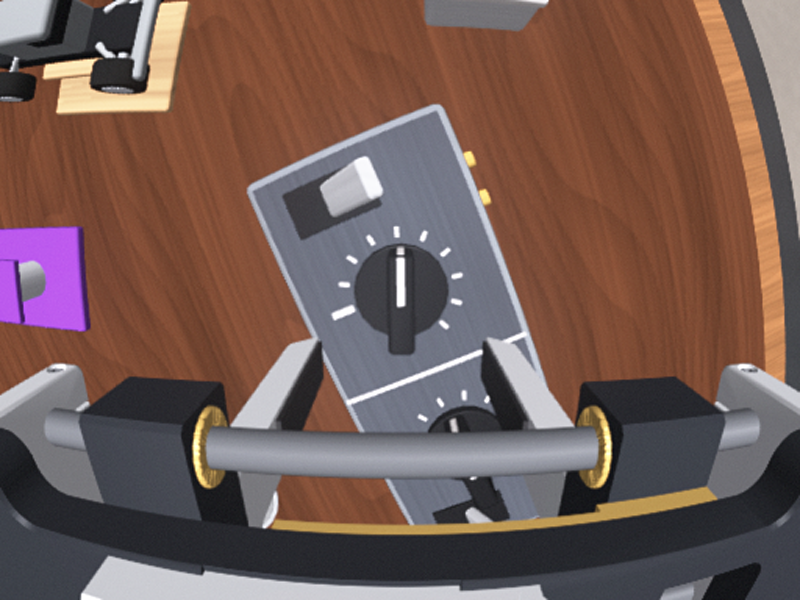

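Bar stands vertical in the picture at (401,300), centred between the jaws, with the paddle tip at (370,178). I'll refine from this view and descend.

```bash
python3 - <<'E'
from h import *
w=cams.get_calibration("wrist");k=.64
for n,u,v,z in(("skirt",401,291,62),("barA",400,249,104),("barB",401,352,104),("tip",366,179,115),("cTL",250,189,50),("cTR",440,106,50),("line",437,368,50)):print(n,onz(w,u*k,v*k,z,True).round(1))
E
python3 -m handwheel '[[0,0,0.05,0],[0,0,0.0855,0],[0,0,0.0855,0],[0,0,0.0855,0]]' 0.3 25
python3 -m handwheel '[[0,0,0,0],[0,0,0,0],[0,0,0,0],[0,0,0,0],[0,0,0,0]]' 0.95 25
```

```text
skirt [606.8 103.   62. ]
barA [616.9 134.7 104. ]
barB [597.9  76.5 104. ]
tip [612.3 177.5 115. ]
cTL [529.9 202.9  50. ]
cTR [671.2 212.6  50. ]
line [612.5  38.1  50. ]
clock: 1.32
eef_pos: [606.7, 100.7, 81.4]
eef_rot: [3.139, -0.001, 1.245]
wrist_force: [0.3, 0.4, 1.6]
finger_gap: 65.8
clock: 1.95
eef_pos: [606.7, 100.8, 81.4]
eef_rot: [3.139, -0.001, 1.246]
wrist_force: [-0.6, 0.5, -0.4]
finger_gap: 19.0
```

```bash
python3 -m handwheel '[[0.002,0,0,0],[0.002,0,0,-9],[0.002,0,0,-18],[0.002,0,0,-27],[0.002,0,0,-36]]' 0.95 30
python3 -m handwheel '[[0,0,0,-9],[0,0,0,-18],[0,0,0,-27],[0,0,0,-36],[0,0,0,-36]]'
python3 -c "
from h import *
s=read_state();print(s['eef_rot'],s['moment'],s['joints'])"
```

```text
clock: 2.58
eef_pos: [606.4, 101.7, 81.3]
eef_rot: [-3.141, 0.001, 1.879]
wrist_force: [-6.3, -6.1, 4.8]
finger_gap: 14.6
clock: 3.2
eef_pos: [606.7, 101.9, 81.4]
eef_rot: [-3.141, 0.001, 2.506]
wrist_force: [3.0, 2.0, -0.8]
finger_gap: 14.5
[-3.14125788e+00  1.23781670e-03  2.50612811e+00] [ 0.31951727 -0.68045419  0.01245345] [ 1.07327010e-01  5.39245443e-01  1.43214782e+00 -1.17730338e-03
  1.16951430e+00 -8.27545086e-01]
```

```bash
python3 -m handwheel '[[0,0,0,-10],[0,0,0,-20],[0,0,0,-30],[0,0,0,-38],[0,0,0,-38]]'
python3 -m handwheel '[[0,0,0,-3],[0,0,0,-6],[0,0,0,-6]]'
python3 -c "
from h import *
s=read_state();print(s['eef_rot'],s['moment'],s['joints'])"
```

```text
clock: 3.82
eef_pos: [607.0, 102.6, 81.4]
eef_rot: [3.142, 0.002, -3.116]
wrist_force: [3.3, 4.5, -1.1]
finger_gap: 14.7
clock: 4.2
eef_pos: [607.1, 102.8, 81.4]
eef_rot: [3.141, 0.002, -3.015]
wrist_force: [2.3, 2.0, -1.6]
finger_gap: 14.5
[ 3.14133930e+00  1.78869078e-03 -3.01502523e+00] [ 0.57944788 -0.48682424 -0.3020783 ] [ 1.08111563e-01  5.39553600e-01  1.43170944e+00  3.11154913e-04
  1.16854592e+00 -1.58937397e+00]
```

```bash
python3 -m handwheel '[[0,0,0,0],[0,0,0,0],[0,0,0,0],[0,0,0,0]]' 0.62 30
python3 -m handwheel '[[0,0,-0.03,0],[0,0,-0.08,0],[0,0,-0.1,3],[0,0,-0.1,3],[0,0,-0.1,3]]' 0.62 30
python3 - <<'E'
from h import *
s=read_state();print(tool((648,181,181)),tool((648,181,98)),tool((575,176,98)))
im=cams.camera("wrist")[:,:,::-1];cv2.imwrite("pics/w2.png",cv2.resize(im,(800,600),interpolation=cv2.INTER_CUBIC))
E
```

```text
clock: 4.7
eef_pos: [607.0, 102.7, 81.4]
eef_rot: [3.141, 0.002, -3.015]
wrist_force: [0.1, -1.2, -0.8]
finger_gap: 35.8
clock: 5.32
eef_pos: [606.4, 102.6, 179.9]
eef_rot: [3.141, -0.0, -3.067]
wrist_force: [0.5, 0.6, -0.1]
finger_gap: 35.2
[-0.04735464  0.07504658 -0.00105748] [-0.04737049  0.07503214  0.08194251] [0.02579898 0.07550984 0.08195657]
```

View pics/w2.png

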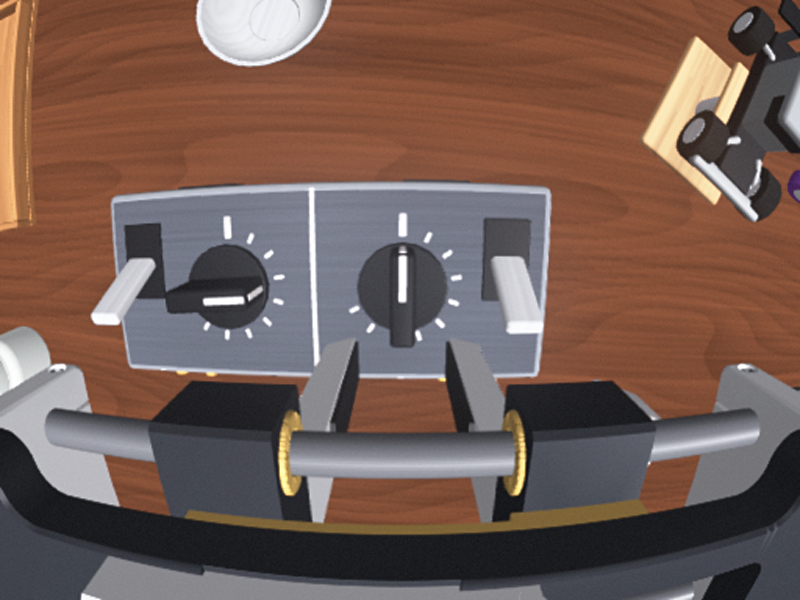

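The left knob's pointer now lines up with the long tick at (402,225), and the right channel is untouched. Next is the paddle, from behind with closed fingers.

```bash
python3 -m handwheel '[[-0.025,0.04,0,0],[-0.047,0.075,0,0],[-0.047,0.075,0.03,0],[-0.047,0.075,0.082,0],[-0.047,0.075,0.082,0]]' 1 30
python3 -m handwheel '[[0.01,0,0,0],[0.02,0,0,0],[0.03,0,0,0],[0.04,0,0,0],[0.05,0,0,0]]'
python3 -m handwheel '[[0.006,0,0,0],[0.012,0,0,0],[0.018,0,0,0],[0.018,0,0,0],[0.018,0,0,0]]'
```

```text
clock: 6.0
eef_pos: [645.1, 180.5, 92.9]
eef_rot: [-3.14, -0.009, -3.066]
wrist_force: [-0.2, -0.1, 1.1]
finger_gap: 0.3
clock: 6.62
eef_pos: [600.1, 177.3, 101.1]
eef_rot: [3.141, 0.008, -3.066]
wrist_force: [9.2, -1.3, 40.3]
finger_gap: 0.4
clock: 7.25
eef_pos: [582.9, 176.2, 103.1]
eef_rot: [3.14, 0.011, -3.066]
wrist_force: [0.3, -0.7, 16.2]
finger_gap: 0.0
```

Run:
```python
from h import *
s=read_state();print(s["wrist_force"],s["eef_pos"])
a=cams.camera("side")[:,:,::-1];b=cams.camera("scene")[:,:,::-1]
a=cv2.resize(a[140:265,240:330],(430,600),interpolation=cv2.INTER_CUBIC)
b=cv2.resize(b[170:270,240:320],(370,600),interpolation=cv2.INTER_CUBIC)
cv2.imwrite("pics/p7.png",np.hstack([a,b]))
```

```text
[ 0.26187424 -0.72043582 16.18708331] [582.88816788 176.19427497 103.05281595]
```

View pics/p7.png

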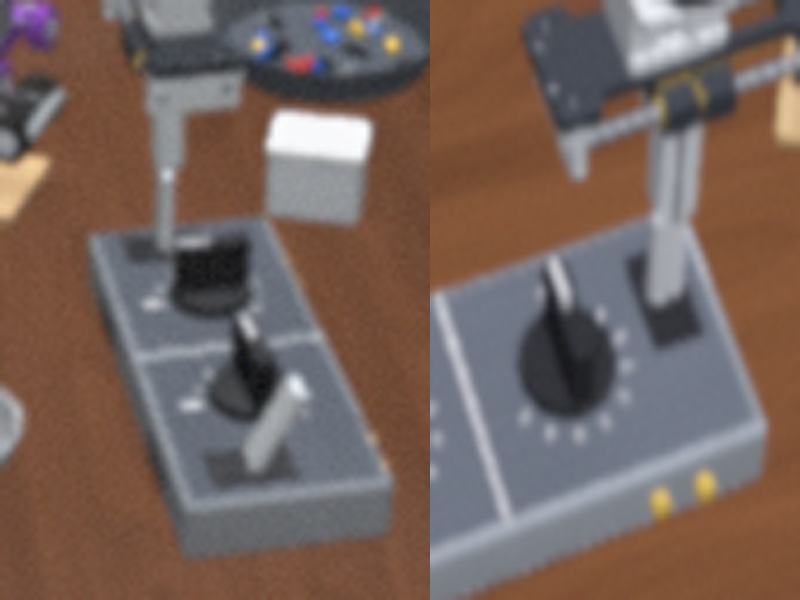

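Run:
```python
from h import *
a=cams.get_calibration("side");b=cams.get_calibration("scene")
for n,X in dict(tip=(582.9,176.2,95),ztop=(582.9,176.2,124),hinge=(581.2,176.3,54),offtip=(547.7,174,115)).items():
    p=proj(a,np.array(X));q=proj(b,np.array(X))
    print(n,(p-[240,140])*[430/90,4.8],(q-[240,170])*[370/80,6]+[430,0])
```

```text
tip [163.09759111 199.37476137] [667.18027628 246.96107401]
ztop [163.81794232 167.84548139] [669.70465896 211.12489062]
hinge [159.98162635 243.05050145] [663.09749471 292.97282996]
offtip [119.53972778 182.06966072] [648.70738789 169.15683531]
```

Run:
```python
from h import *
im=cams.camera("wrist")[:,:,::-1]
cv2.imwrite("pics/w3.png",cv2.resize(im[90:384,120:400],(760,600) ,interpolation=cv2.INTER_CUBIC))
```

```text
(no output)
```

View pics/w3.png

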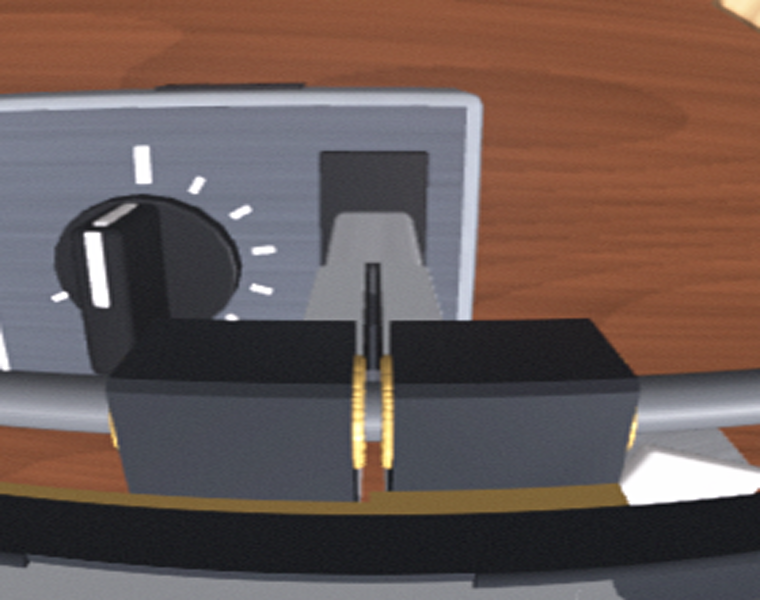

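The paddle is about upright, hidden beneath and beside the fingers. The upward force suggests its end is catching under a finger shoulder about 30 mm above the tip. I'll lift 14 mm and keep pushing towards the robot, watching the force.

```bash
python3 -m handwheel '[[0,0,-0.014,0],[0,0,-0.014,0]]'
python3 -m handwheel '[[0.005,0,0,0],[0.01,0,0,0],[0.01,0,0,0]]'
python3 - <<'E'
from h import *
a=cams.camera("side")[:,:,::-1];b=cams.camera("scene")[:,:,::-1]
a=cv2.resize(a[140:265,240:330],(430,600),interpolation=cv2.INTER_CUBIC)
b=cv2.resize(b[170:270,240:320],(370,600),interpolation=cv2.INTER_CUBIC)
cv2.imwrite("pics/p9.png",np.hstack([a,b]))
E
```

```text
clock: 7.65
eef_pos: [583.0, 176.3, 118.2]
eef_rot: [3.14, 0.012, -3.066]
wrist_force: [0.1, -0.7, 0.1]
finger_gap: 0.3
clock: 8.02
eef_pos: [572.6, 175.5, 117.9]
eef_rot: [3.14, 0.012, -3.066]
wrist_force: [-0.3, 0.8, -0.7]
finger_gap: 0.5
```

View pics/p9.png

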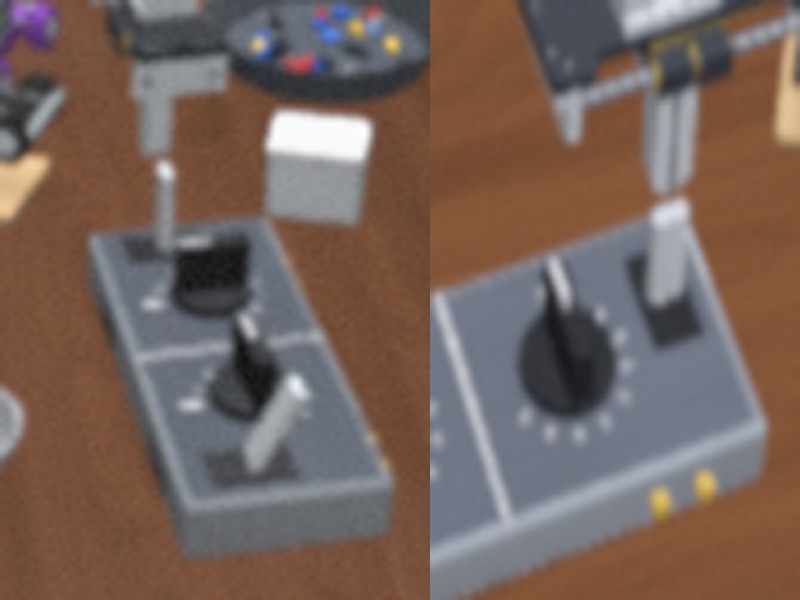

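The closed fingertips sit about 18 mm higher than nominal and slid over the paddle, which now stands upright at (165,205) in the left panel. I'll go round behind it and lower.

```bash
python3 -m handwheel '[[0,0,-0.018,0],[-0.025,0,-0.018,0],[-0.046,0,-0.018,0],[-0.046,0,0.015,0],[-0.046,0,0.036,0]]' 1
python3 -m handwheel '[[0,0,0,0],[0.009,0,0,0],[0.018,0,0,0],[0.027,0,0,0],[0.036,0,0,0]]'
python3 -m handwheel '[[0.004,0,0,0],[0.008,0,0,0],[0.008,0,0,0],[0.008,0,0,0]]'
```

```text
clock: 8.75
eef_pos: [619.4, 179.1, 82.3]
eef_rot: [3.14, 0.012, -3.066]
wrist_force: [-0.5, -0.3, 0.3]
finger_gap: 0.0
clock: 9.38
eef_pos: [583.3, 176.4, 82.7]
eef_rot: [3.14, 0.013, -3.066]
wrist_force: [2.6, 0.8, 0.2]
finger_gap: 0.4
clock: 9.88
eef_pos: [575.3, 175.8, 82.4]
eef_rot: [3.14, 0.013, -3.066]
wrist_force: [-0.2, 0.2, 0.1]
finger_gap: 0.8
```

```bash
python3 -m handwheel '[[0.003,0,0,0],[0.006,0,0,0],[0.006,0,0,0]]'
python3 -m handwheel '[[0.002,0,0,0],[0.004,0,0,0],[0.004,0,0,0]]'
python3 -m handwheel '[[0.002,0,0,0],[0.003,0,0,0],[0.003,0,0,0]]'
```

```text
clock: 10.25
eef_pos: [569.0, 175.3, 82.3]
eef_rot: [3.14, 0.013, -3.066]
wrist_force: [0.5, -0.3, -0.5]
finger_gap: 0.5
clock: 10.62
eef_pos: [567.2, 175.2, 83.4]
eef_rot: [3.139, 0.019, -3.067]
wrist_force: [12.8, 1.0, -0.8]
finger_gap: 0.3
clock: 11.0
eef_pos: [566.7, 175.2, 84.6]
eef_rot: [3.139, 0.025, -3.067]
wrist_force: [14.4, 0.2, -2.2]
finger_gap: 0.5
```

Hard stop felt: 13–14 N along +x with the paddle leaning to the robot. Backing off, rising, and heading for the car.

```bash
python3 -m handwheel '[[-0.012,0,0,0],[-0.012,0,-0.05,0],[-0.012,0,-0.1,0],[-0.012,0,-0.147,0],[-0.012,0,-0.147,0]]' 1
python3 - <<'E'
from h import *
s=read_state();print(s["eef_pos"],s["eef_rot"],tool((437,374,230)))
a=cams.camera("side")[:,:,::-1]
cv2.imwrite("pics/side1.png",a)
E
```

```text
clock: 11.62
eef_pos: [575.9, 175.6, 235.6]
eef_rot: [3.138, 0.031, -3.067]
wrist_force: [-0.7, -0.1, -0.8]
finger_gap: 0.5
[575.85798359 175.64225693 235.60978385] [ 3.13777144  0.03132146 -3.06671762] [0.1237458  0.20818111 0.00253089]
```

```bash
python3 -m handwheel '[[0.03,0.05,0,7],[0.06,0.1,0,14],[0.09,0.15,0,21],[0.11,0.185,0,28],[0.124,0.208,0,29]]' 0.3 20
python3 -m handwheel '[[0,0,0,0],[0,0,0,0],[0,0,0,0]]'
python3 - <<'E'
from h import *
s=read_state();print(s["eef_pos"],s["eef_rot"],s["joints"])
im=cams.camera("wrist")[:,:,::-1];cv2.imwrite("pics/w4r.png",im)
cv2.imwrite("pics/w4.png",cv2.resize(im,(800,600),interpolation=cv2.INTER_CUBIC))
E
```

```text
clock: 12.3
eef_pos: [434.2, 374.7, 228.2]
eef_rot: [3.128, 0.021, 2.709]
wrist_force: [-0.7, -0.3, -1.1]
finger_gap: 47.1
clock: 12.68
eef_pos: [434.7, 373.8, 227.9]
eef_rot: [3.129, 0.021, 2.709]
wrist_force: [0.0, 0.1, 0.0]
finger_gap: 66.0
[434.72378476 373.83138168 227.85435455] [3.12856506 0.02072681 2.70858425] [ 0.65259717  0.31018076  1.40704266 -0.01243069  1.40319007 -0.48338182]
```

View pics/w4.png

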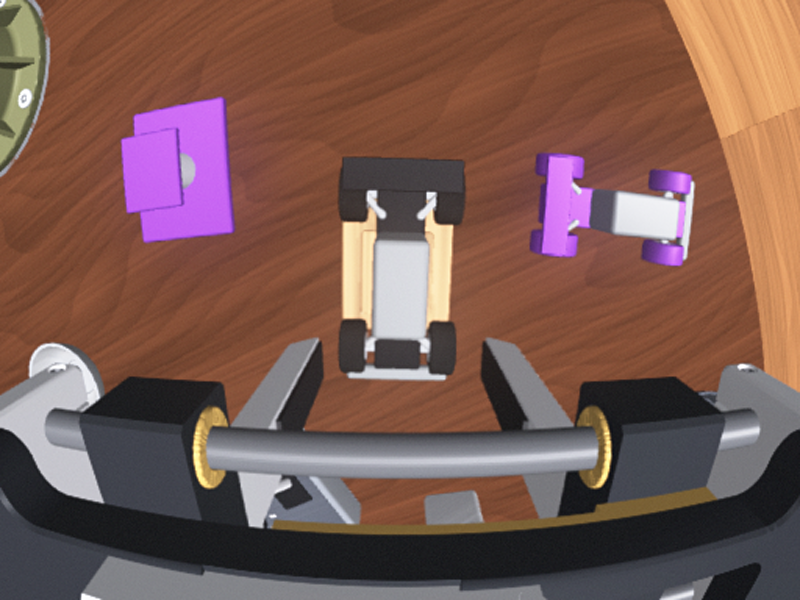

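The car is aligned and centred: cockpit top corners are near (377,240), (426,240), (428,338) and (372,340), with the wing at the top.

Run:
```python
from h import *
w=cams.get_calibration("wrist");k=.64
C=np.array([onz(w,u*k,v*k,141,True) for u,v in((377,240),(426,240),(428,338),(372,340))]);m=C.mean(0)
print(C.round(1),m.round(1))
d=C[2]+C[3]-C[0]-C[1];yaw=np.degrees(np.arctan2(d[1],d[0]));print("yaw",yaw,"tool",np.degrees(read_state()["eef_rot"][2])-180, np.linalg.norm(d)/2)
print(tool((m[0],m[1],113)),tool((m[0],m[1],180)))
```

```text
[[396.6 376.3 141. ]
 [409.3 403.7 141. ]
 [468.  378.9 141. ]
 [453.8 345.4 141. ]] [431.9 376.  141. ]
yaw -25.65681274972436 tool -24.81774312592748 64.35160740201827
[ 0.0058665  -0.00073852  0.11490716] [0.00447161 0.0001497  0.04792757]
```

```bash
python3 -m handwheel '[[0.004,0,0.05,1],[0.0045,0,0.09,1],[0.005,-0.0005,0.114,1],[0.005,-0.0005,0.114,1],[0.005,-0.0005,0.114,1]]' 0.3 25
python3 -m handwheel '[[0,0,0,0],[0,0,0,0],[0,0,0,0],[0,0,0,0],[0,0,0,0]]' 0.9 25
python3 -m handwheel '[[0,0,0,0],[0,0,0,0],[0,0,0,0]]' 0.9 25
```

```text
clock: 13.35
eef_pos: [433.5, 376.0, 115.2]
eef_rot: [3.126, 0.021, 2.691]
wrist_force: [0.4, -0.1, 0.1]
finger_gap: 65.9
clock: 13.98
eef_pos: [433.5, 376.0, 115.5]
eef_rot: [3.126, 0.022, 2.691]
wrist_force: [-1.5, -1.6, 4.0]
finger_gap: 35.7
clock: 14.35
eef_pos: [433.5, 376.0, 115.5]
eef_rot: [3.126, 0.022, 2.691]
wrist_force: [-1.1, -1.6, 2.5]
finger_gap: 35.7
```

```bash
python3 -m handwheel '[[0,0,-0.01,0],[0,0,-0.03,0],[0,0,-0.06,0],[0,0,-0.1,0],[0,0,-0.135,0]]' 0.9 30
python3 -m handwheel '[[0,0,0,0],[0,0,0,0]]'
python3 - <<'E'
from h import *
s=read_state();print(s["eef_rot"],s["moment"],s["finger_gap"])
k=.64
c=cams.get_calibration("scene")
im=cams.camera("scene")[:,:,::-1];cv2.imwrite("pics/s10r.png",im)
a=cv2.resize(im[180:290,60:160],(545,600),interpolation=cv2.INTER_CUBIC)
b=cams.camera("side")[:,:,::-1];cv2.imwrite("pics/side2.png",b)
b=cv2.resize(b[60:265,180:330],(255,349),interpolation=cv2.INTER_CUBIC);b=cv2.copyMakeBorder(b,0,251,0,0,cv2.BORDER_CONSTANT)
cv2.imwrite("pics/p11.png",np.hstack([a,b]))
E
```

```text
clock: 14.98
eef_pos: [429.8, 375.4, 252.0]
eef_rot: [3.126, 0.021, 2.691]
wrist_force: [-0.1, 0.8, -4.5]
finger_gap: 35.6
clock: 15.22
eef_pos: [429.4, 375.1, 250.4]
eef_rot: [3.128, 0.02, 2.691]
wrist_force: [-1.3, -0.6, -4.5]
finger_gap: 35.7
[3.12814902 0.02049972 2.69071731] [ 0.02954903 -0.06654782  0.0196651 ] 35.71353660319531
```

View pics/p11.png

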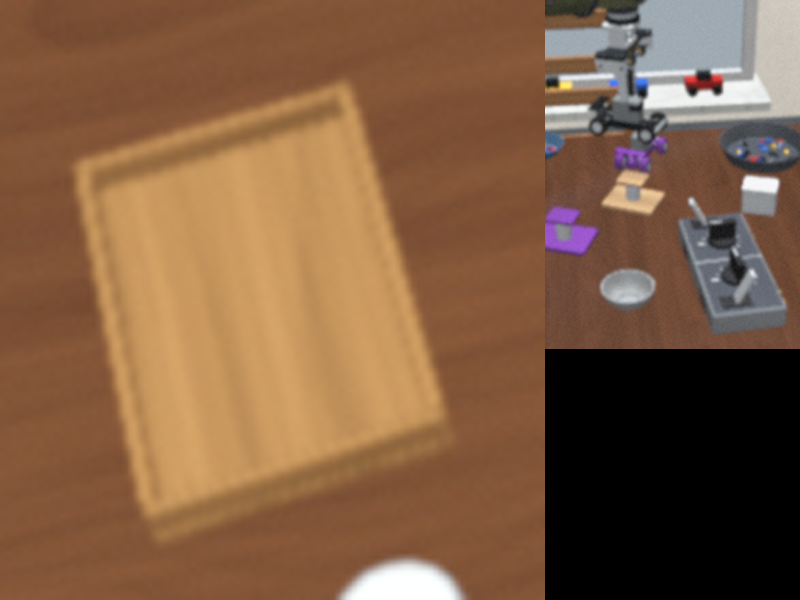

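The car is held, the left paddle leans towards the robot (off), and the tray is empty. The tray rim corners in the crop are (78,162), (348,84), (442,418) and (152,515).

Run:
```python
from h import *
c=cams.get_calibration("scene")
T=np.array([onz(c,60+u*100/545,180+v*110/600,30) for u,v in((78,162),(348,84),(442,418),(152,515))]);m=T.mean(0)
d=T[2]+T[3]-T[0]-T[1];e=T[1]+T[2]-T[0]-T[3]
print(T.round(1),m.round(1),np.degrees(np.arctan2(d[1],d[0])),np.degrees(np.arctan2(-e[0],e[1])),np.linalg.norm(d)/2,np.linalg.norm(e)/2)
s=read_state()
# joint-safe waypoint list in tool axes
for X in ((400,200,250),(380,0,250),(380,-200,250),(m[0]-4,m[1],250)):print(X,tool(X).round(4))
```

```text
[[ 348.5 -464.2   30. ]
 [ 331.5 -308.1   30. ]
 [ 578.2 -279.6   30. ]
 [ 596.8 -432.    30. ]] [ 463.8 -371.    30. ] 6.983315979023075 6.5887404764282556 249.38047122212592 155.24978608557277
(400, 200, 250) [-0.0499 -0.1703 -0.0011]
(380, 0, 250) [-0.119  -0.359  -0.0021]
(380, -200, 250) [-0.2061 -0.5391 -0.0026]
(np.float64(459.7526276161588), np.float64(-370.96817124190954), 250) [-0.3524 -0.6582 -0.0012]
```

```bash
python3 -m handwheel '[[-0.01,-0.02,0,0],[-0.03,-0.055,0,0],[-0.053,-0.098,0,0],[-0.077,-0.142,0,0],[-0.1,-0.185,0,0]]'
python3 -m handwheel '[[-0.024,-0.044,0,0],[-0.048,-0.088,0,0],[-0.072,-0.132,0,0],[-0.096,-0.176,0,0],[-0.12,-0.22,0,0]]'
python3 -m handwheel '[[-0.024,-0.044,0,0],[-0.048,-0.088,0,0],[-0.072,-0.132,0,0],[-0.09,-0.165,0,0],[-0.1,-0.185,0,0]]'
python3 - <<'E'
from h import *
s=read_state();print(s["joints"],s["wrist_force"],tool((464,-371,200)))
E
```

```text
clock: 15.95
eef_pos: [438.3, 163.3, 248.6]
eef_rot: [3.13, 0.019, 2.691]
wrist_force: [0.5, -0.1, -3.4]
finger_gap: 35.0
clock: 16.58
eef_pos: [450.0, -88.6, 247.3]
eef_rot: [3.13, 0.017, 2.691]
wrist_force: [1.1, 0.8, -3.9]
finger_gap: 35.5
clock: 17.2
eef_pos: [458.9, -300.0, 245.6]
eef_rot: [3.13, 0.015, 2.69]
wrist_force: [-0.1, 0.5, -4.2]
finger_gap: 35.1
[-0.65349112  0.24750031  1.44594611  0.01473367  1.43550845 -1.77427692] [-0.09137228  0.50536682 -4.18615179] [-0.03488015 -0.06223221  0.04536222]
```

```bash
python3 -m handwheel '[[-0.012,-0.021,0.01,-6],[-0.024,-0.042,0.02,-13],[-0.035,-0.062,0.03,-20],[-0.035,-0.062,0.04,-26],[-0.035,-0.062,0.045,-26]]'
python3 -m handwheel '[[0,0,0,0],[0,0,0,0]]'
python3 - <<'E'
from h import *
s=read_state();print(s["joints"],s["wrist_force"],tool((464,-371,66.5)))
a=cams.camera("side")[:,:,::-1];b=cams.camera("scene")[:,:,::-1]
a=cv2.resize(a[180:350,190:340],(450,510),interpolation=cv2.INTER_CUBIC)
b=cv2.resize(b[120:290,60:175],(345,510),interpolation=cv2.INTER_CUBIC)
cv2.imwrite("pics/p12.png",np.hstack([a,b]))
E
```

```text
clock: 17.82
eef_pos: [464.1, -370.3, 199.2]
eef_rot: [3.136, 0.018, -3.14]
wrist_force: [-0.0, 0.6, -3.7]
finger_gap: 35.1
clock: 18.08
eef_pos: [464.3, -370.0, 199.5]
eef_rot: [3.137, 0.018, -3.141]
wrist_force: [0.5, 0.0, -4.4]
finger_gap: 35.7
[-0.74233817  0.38032918  1.37891438  0.0161739   1.37259929 -2.31678605] [ 0.48370017  0.04466967 -4.35804539] [ 0.00266825 -0.00168973  0.13296218]
```

```bash
python3 -m handwheel '[[0.001,0,0.03,0],[0.001,-0.001,0.06,0],[0.002,-0.001,0.09,0],[0.002,-0.001,0.112,0],[0.002,-0.001,0.12,0]]'
python3 -m handwheel '[[0,0,0.003,0],[0,0,0.006,0],[0,0,0.008,0],[0,0,0.008,0]]'
python3 -m handwheel '[[0,0,0.0015,0],[0,0,0.003,0],[0,0,0.003,0]]'
```

```text
clock: 18.8
eef_pos: [464.1, -370.2, 78.7]
eef_rot: [3.136, 0.017, -3.141]
wrist_force: [0.4, -0.1, -3.8]
finger_gap: 35.4
clock: 19.3
eef_pos: [464.4, -370.3, 70.9]
eef_rot: [3.136, 0.017, -3.141]
wrist_force: [-0.6, -0.8, -4.7]
finger_gap: 35.3
clock: 19.68
eef_pos: [464.4, -370.2, 67.8]
eef_rot: [3.136, 0.017, -3.141]
wrist_force: [0.3, 0.5, -2.4]
finger_gap: 35.1
```

```bash
python3 -m handwheel '[[0,0,0.001,0],[0,0,0.001,0]]'
python3 -m handwheel '[[0,0,0.001,0],[0,0,0.001,0]]'
```

```text
clock: 19.92
eef_pos: [464.5, -370.4, 67.2]
eef_rot: [3.136, 0.018, -3.141]
wrist_force: [-0.2, -1.1, 0.3]
finger_gap: 35.4
clock: 20.18
eef_pos: [464.6, -370.7, 67.0]
eef_rot: [3.137, 0.018, -3.141]
wrist_force: [-4.0, -0.3, 6.8]
finger_gap: 35.4
```

```bash
python3 -m handwheel '[[0,0,0,0],[0,0,0,0],[0,0,0,0],[0,0,0,0],[0,0,0,0]]' 0.3 10
python3 -m handwheel '[[0,0,-0.01,0],[0,0,-0.04,0],[0,0,-0.09,0],[0,0,-0.14,0],[0,0,-0.19,0]]'
python3 -m handwheel '[[0,0.06,0,0],[0,0.12,0,0],[0,0.18,0,0],[0,0.24,0,0],[0,0.24,0,0]]'
python3 - <<'E'
from h import *
a=cams.camera("side")[:,:,::-1];b=cams.camera("scene")[:,:,::-1]
a=cv2.resize(a[150:350,190:350],(400,500),interpolation=cv2.INTER_CUBIC)
b=cv2.resize(b[140:295,55:325],(400,230),interpolation=cv2.INTER_CUBIC)
b2=cv2.resize(cams.camera("scene")[180:290,60:225,::-1],(400,270),interpolation=cv2.INTER_CUBIC)
cv2.imwrite("pics/fin.png",np.hstack([a,np.vstack([b,b2])]))
E
```

```text
clock: 20.8
eef_pos: [464.6, -370.7, 66.9]
eef_rot: [3.137, 0.018, -3.141]
wrist_force: [0.2, -0.2, 0.0]
finger_gap: 65.6
clock: 21.42
eef_pos: [460.9, -371.4, 259.5]
eef_rot: [3.138, 0.019, -3.141]
wrist_force: [0.3, 0.0, 0.4]
finger_gap: 65.9
clock: 22.05
eef_pos: [460.8, -128.5, 261.7]
eef_rot: [3.138, 0.021, -3.137]
wrist_force: [0.0, 0.0, 0.4]
finger_gap: 65.6
```

View pics/fin.png

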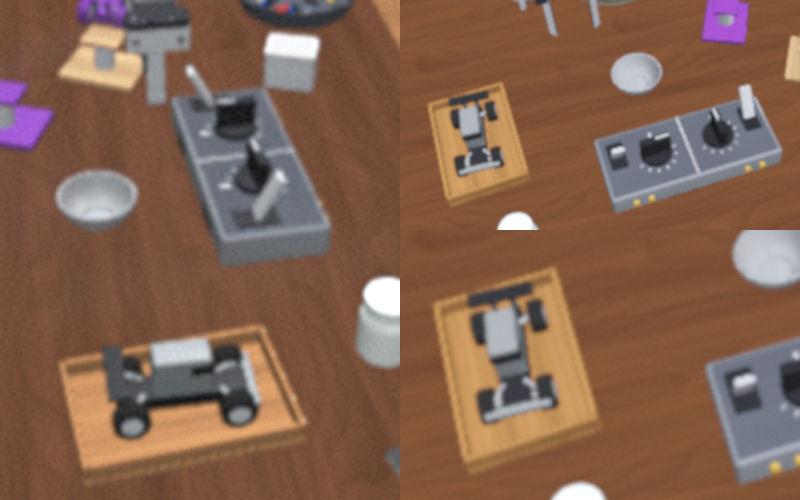

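The car sits on its wheels inside the tray, and the paddle tip at (190,70), raw (266,178), matches the predicted fully-off tip (265,178). The right channel and bystanders look unchanged.

```bash
python3 -c "
from cell import manip
print(manip.sign_off())"
```

```text
the job is handed in; nothing more can be done
None
```

The job is handed in, at about 22 s on the robot's clock. I turned the left knob to its off stop, then threw the left paddle off, then moved the car from the wood stand to the tray on the right and let go.

**What the last checks showed:**
- **Knob:** it stopped against a 0.3 N m moment at the off stop, and the pointer lines up with the long tick.
- **Paddle:** I felt the hard stop at about 14 N. The tip in the final side picture is within about 1 px of where a fully-off paddle should be.
- **Car:** it stands on its wheels inside the tray. It touched down at about 7 N, and the wrist force was near zero after letting go.
- **Everything else:** the right channel, bowl and jar look unmoved in the final picture, and the tin looks unmoved where it shows.

**What went wrong or disagreed:**
- **Paddle push:** the first try slid over the paddle's end and left it half thrown, because the closed fingertips sit about 18 mm higher than nominal. The fingers pressed down with a reported 40.3 N; that was the fingertips, not the arm or gripper body, but it is close to the 40 N limit. A second push from lower down finished the throw.
- **Car angle:** it sits about 6° off the tray's long axis, because I kept the last joint away from its limit. It looks clear of the walls.

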